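Stack the drum's shaft parts on the two bench arbors

ROBOT

A 6-joint arm with a two-finger parallel gripper is mounted at the origin on the work surface. World frame = base frame: x ahead of the robot, y to its left, z up, the work surface at z = 0. Lengths are in m, angles in rad, forces in N, time in s.
With the tool pointing down it reaches from about 0.3 to 0.825 m from the base axis. Payload 5.4 kg.
Tool frame: the origin (TCP) lies on the front face of the gripper's body, between the roots of the fingers; the fingertips stand 88 mm ahead of it and the grasp point (between the pads) lies 69 mm ahead of it; z points along the fingers, y is the line along which they close (so a half turn about z gives the same grasp; the last joint's range is limited). The gripper opens to 92 mm and grips with 3 to 60 N. Pads are 20 mm wide; open, the fingers measure 128 mm over their backs; the gripper's body (75 mm by 189 mm) begins 69 mm behind the grasp point.
Start: joints at [-1.348, 0.158, 1.597, -0, 1.386, -0.21], TCP at [0.241, -0.522, 0.303] pointing down, gripper open.
Joint ranges: [-2.91, 2.91], [-0.94, 2.29], [0.18, 2.7], [-1.29, 4.43], [0.17, 2.64], [-3, 3]. Speed limits (rad/s): [2.57, 2.57, 3.14, 3.14, 3.14, 3.14].

INTERFACE

Orientations are given as a rotation vector (axis times angle).
In Python, from bench import state, cams, bot gives the robot as it stands. The module is installed in compiled form; this text tells all that it offers.
- The arm moves only by the tool play_rows, never from a script. Its argument "rows" is a list of rows, each an object with "travel": the shift along the tool's x, y, z normalised to -1 to 1, where 1 is 100 cm, a list of three; "angular": the turn, a rotation vector about the tool's x, y, z normalised to -1 to 1, where 1 is 45 degrees, a list of three; "claw": the gripper's target within -1 to 1 (fully open at 1, half-way at 0, shut at -1). A call has 1 to 10 rows; each row is the pose to reach, as a shift and turn from the pose commanded when the call began, along the tool's axes at that moment; what a row does not reach only later rows make up. A row lasts 1/10 s, in which the tool goes at most 50 mm and 8.59 degrees, less where a joint would pass 70% of its speed; a pose out of reach is approached as far as the arm can. A call with a number of a shift or a turn outside -1 to 1 is refused whole. A call with a gripper value outside its range is refused whole. The fingers move at their own pace and stop on an object; "squeeze" is the grip in N (left out, the last holds). Time passes only in rows, so rows that repeat a pose let the fingers close. It gives the time, the measured TCP pose, the force, the opening and the grip force at its end, in the units of the state.
- state(): the state, without advancing time (a new reading comes with each control period).
- cams.capture(name): name is "scene" or "top" or "wrist"; returns the picture (420x560x3 uint8, red, green, blue); there is no depth.
- cams.camera_model(name): a dict with "fx", "fy", "cx", "cy" (pixels), "extrinsics" (4x4, takes a point from camera to world coordinates). Camera axes: x right, y up, looking along -z (the intrinsics and any distortion apply to the point x, -y, -z); pixel columns grow to the right and rows downward; lengths in m; the calibration is good to about 2 mm. A picture is of the moment at which its call begins: read the wrist's pose just before it. camera_model takes no time and is no camera call; for the wrist camera it gives the pose at the moment of the call.
- bot.finish_job(): hands the job in; it is judged then, once.
Trained networks look in the newest picture that a camera, given by its name, has taken for a name from the list of things; names that differ only in an ending like _2 or _b are one class to them, and where a whole thing is asked for, a point or a joint stands for the part that bears it (a point fixed in the world has none). Each returns a list of dicts, best first, with "confidence" (0 to 1); they miss things now and then, are a little off and sometimes report something else, mostly with a low value. They report only what shows in the picture. A call takes as long as a camera call.
- cams.search_frame(camera, query): "xyz" ([x, y, z] in m, in the coordinates of the camera as it stood for that picture, good to about 4 mm: the middle of the surface that is visible of it).
The state is a dict: "clock": time; "joint_pos": joint angles; "qvel": joint speeds; "joint_torque": joint torques, N m; "tool_pos": TCP position; "tool_rot": TCP orientation; "contact_force": force on the tool from outside, world axes, zero at the start; "torque": the same for the moment, N m; "gripper_width": finger opening in m; "grip_force": force on a finger pad.
Only numpy, scipy, OpenCV 4.12 (cv2) and the standard library are available. Lean on these libraries where they do the work, as an engineer would, in place of code of your own. Each camera call takes 0.05 s, during which the arm holds its last target. There are 200 camera calls.

TASK

Make up the two shaft stacks for the studded drum: thread the toothed gear, then the round spacer sleeve, then the hex nut onto the arbor with the square foot, and the square flange plate, then the ball bearing onto the arbor with the round foot. Each part lies flat, fully down on the one below it, and the glue bottle and the grease jar stay upright where they stand.

Things in the scene. Friction and masses are not known exactly. Their poses are not given: they have to be found in the camera images.
- gear_mid (a point): Steel spur gear, 66 mm over its 20 teeth, 20 mm thick, about 0.34 kg, with a 25 mm through hole. It can be gripped across the teeth in any direction. Origin at its centre, half-way up; its z axis (the hole's axis) points up. Lies flat on the bench at the start, clear of everything else.
- sleeve_mid (a point): Plain round aluminium spacer sleeve (tube), 40 mm outside diameter, 28 mm tall, 25 mm through hole, about 0.1 kg. Stands on its end. Origin at its centre, half-way up; its z axis (the hole's axis) points up. On the bench at the start, clear of everything else.
- nut_mid (a point): Large dark steel hex nut, 36 mm across flats (41.5 mm across corners), 18 mm thick, plain hole 25 mm across, about 0.1 kg. Two opposite flats face along its own +x and -x axis, the others every 60 degrees. Origin at its centre, half-way up; its z axis (the hole's axis) points up. Lies flat on the bench at the start, clear of everything else.
- plate_mid (a point): Square aluminium flange plate, 58 x 58 mm, 18 mm thick, 25 mm through hole in the middle and a small dark spot at each corner, about 0.15 kg. Its sides face along its own x and y axes. Origin at its centre, half-way up; its z axis (the hole's axis) points up. Lies flat on the bench at the start, clear of everything else.
- bearing_mid (a point): Round steel ball bearing, 52 mm outside diameter, 16 mm thick, 25 mm through hole, with a black seal ring on its top face, about 0.13 kg. Origin at its centre, half-way up; its z axis (the hole's axis) points up. Lies flat on the bench at the start, clear of everything else.
- sq_seat (a point): Arbor with the square foot: a grey foot 84 x 84 mm and 12 mm thick, fixed to the bench, and in its middle an upright steel post 19 mm in diameter that rises 58 mm above the foot (its top 10 mm tapers to 8 mm). This point is on the post's axis at the level of the foot's top face, 12 mm above the bench, where the first part rests. The gear, sleeve and nut stacked here reach 66 mm above it. z is up.
- rd_seat (a point): Arbor with the round foot: a grey foot 92 mm in diameter and 12 mm thick, fixed to the bench, and in its middle an upright steel post 19 mm in diameter that rises 34 mm above the foot (its top 10 mm tapers to 8 mm). This point is on the post's axis at the level of the foot's top face, 12 mm above the bench, where the first part rests. The plate and bearing stacked here reach 34 mm above it. z is up.
- glue_mid (a point): Slim white glue bottle with a black cap, 36 mm in diameter, 85 mm tall, standing loose among the parts; not to be moved. Origin half-way up, z up.
- grease_mid (a point): Squat grey grease jar with a black lid, 60 mm in diameter, 50 mm tall, standing loose among the parts; not to be moved. Origin half-way up, z up.

How it is judged:
At the end, for the whole second after the job is handed in: On the square-footed arbor from the bottom up: gear, sleeve, nut; on the round-footed arbor: plate, bearing. Each part's centre is within 6 mm of the post's axis and within 3 mm of its fully seated height, tilted less than 0.1 rad, released and at rest (horizontal distance between each of gear_mid, sleeve_mid, nut_mid and sq_seat below 0.006 m and z of gear_mid in the frame of sq_seat between 0.007 and 0.013 m and angle between each of gear_mid, sleeve_mid, nut_mid, plate_mid, bearing_mid's own z axis and vertical below 0.1 rad and linear speed of each of gear, sleeve, nut, plate, bearing below 0.02 m/s and z of sleeve_mid in the frame of sq_seat between 0.031 and 0.037 m and z of nut_mid in the frame of sq_seat between 0.054 and 0.06 m and horizontal distance between each of plate_mid, bearing_mid and rd_seat below 0.006 m and z of plate_mid in the frame of rd_seat between 0.006 and 0.012 m and z of bearing_mid in the frame of rd_seat between 0.023 and 0.029 m); the robot touches nothing.
It fails at once if the glue bottle is shifted more than 30 mm or tipped over (distance of glue_mid from where it was at the start of the episode above 0.03 m or angle between glue_mid's own z axis and vertical above 0.5 rad).
It fails at once if the grease jar is shifted more than 30 mm or tipped over (distance of grease_mid from where it was at the start of the episode above 0.03 m or angle between grease_mid's own z axis and vertical above 0.5 rad).
It also fails if it takes over 114 s, if anything falls off the work surface, if the arm or the gripper's body presses on something with over 40 N, if the wrist force passes 120 N, or if a joint passes its speed limit or range.

## Working session

There is one attempt and no reset: what is moved stays moved. The work goes in short steps, Python scripts to look and compute and a tool call to move; the robot and the scene stay as the last step left them, time stands still between calls to the robot, and variables do not carry over. Pictures are saved under pics/ and viewed, at most 14 in all, crops included, and the job is handed in when it is done.

Besides the shell and the picture viewer there is one more tool, called after ">>>" as name([rows], argument=value, ...), one row to a line, values as JSON. play_rows: Moves the arm, as the interface text tells. Scaled input: -1 to 1 covers 100 cm each way for a shift and 45 degrees each way for a turn. Its arguments: {"type":"object","properties":{"rows":{"type":"array"},"squeeze":{"type":"number"}},"required":["rows"]}

```bash
mkdir -p pics
cat > h.py <<'E'
import numpy as np, cv2
from bench import state, cams, bot
from scipy.spatial.transform import Rotation as R
def snap(c,f=None):
    m=cams.camera_model(c); im=cams.capture(c)
    if f: cv2.imwrite('pics/'+f,im[:,:,::-1])
    return im,m
def find(c,q,m,k=2):
    return [(np.round((np.array(m['extrinsics'])@np.r_[d['xyz'],1])[:3],4),round(d['confidence'],2)) for d in cams.search_frame(c,q)[:k]]
def proj(m,p):
    E=np.array(m['extrinsics']); q=E[:3,:3].T@(np.array(p)-E[:3,3]); return np.array([m['cx']+m['fx']*q[0]/-q[2], m['cy']+m['fy']*q[1]/q[2]])
def unproj(m,uv,z):
    E=np.array(m['extrinsics']); d=E[:3,:3]@np.array([(uv[0]-m['cx'])/m['fx'],-(uv[1]-m['cy'])/m['fy'],-1.]); return E[:3,3]+d*(z-E[2,3])/d[2]
E
python3 - <<'E'
from h import *
s=state(); print(s['clock'],s['tool_pos'],s['tool_rot'],s['gripper_width']); print(R.from_rotvec(s['tool_rot']).as_matrix().round(3))
snap('scene','s0.png')
im,m=snap('top','t0.png'); print({k:np.round(v,3).tolist() for k,v in m.items() if k!='distortion'},m.keys())
for q in 'gear sleeve nut plate bearing sq_seat rd_seat glue grease'.split():
    n=q if 'seat' in q else q+'_mid'
    print(q,[(p.tolist(),c,proj(m,p).round().tolist()) for p,c in find('top',n,m)])
E
```

```text
0.0 [ 0.24102754 -0.52152617  0.30173627] [-3.06651410e+00 -6.74166509e-01  7.11914607e-05] 0.09216558468741236
[[ 0.908  0.419 -0.   ]
 [ 0.419 -0.908  0.002]
 [ 0.    -0.002 -1.   ]]
{'fx': 410.316, 'fy': 410.316, 'cx': 274.928, 'cy': 212.564, 'extrinsics': [[-0.009, 0.996, -0.084, 0.444], [-1.0, -0.007, 0.027, 0.011], [0.027, 0.085, 0.996, 1.065], [0.0, 0.0, 0.0, 1.0]]} dict_keys(['fx', 'fy', 'cx', 'cy', 'extrinsics'])
gear [([0.602, -0.2193, 0.0172], 0.77, [352.0, 186.0])]
sleeve [([0.6549, 0.0034, 0.0269], 0.58, [266.0, 165.0]), ([0.6028, -0.2226, 0.0198], 0.37, [354.0, 185.0])]
nut [([0.3792, -0.3052, 0.0132], 0.46, [388.0, 272.0]), ([0.6359, 0.2132, 0.0145], 0.43, [185.0, 174.0])]
plate [([0.4949, -0.0862, 0.0163], 0.76, [302.0, 227.0])]
bearing [([0.3816, -0.3093, 0.0127], 0.65, [389.0, 271.0])]
sq_seat [([0.5028, 0.4196, 0.0095], 0.91, [103.0, 226.0]), ([0.4928, -0.088, 0.0153], 0.46, [303.0, 228.0])]
rd_seat [([0.603, -0.2215, 0.0201], 0.44, [354.0, 185.0])]
glue [([0.5195, -0.3938, 0.0546], 0.51, [426.0, 216.0])]
grease [([0.4751, 0.0866, 0.0506], 0.57, [233.0, 235.0]), ([0.652, 0.0025, 0.0263], 0.49, [267.0, 166.0])]
```

View pics/t0.png

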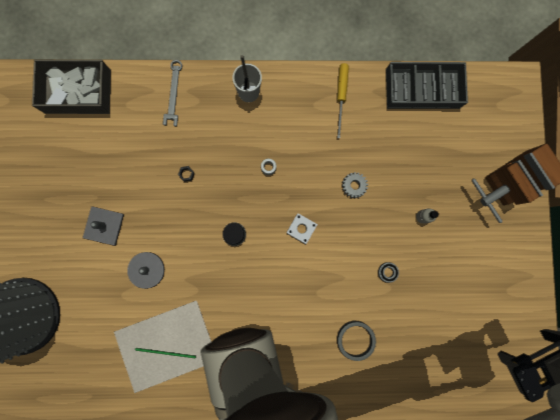

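The top view shows the gear at (354,185), sleeve (268,167), nut (186,174), plate (302,228), bearing (388,272), glue (428,216), jar (234,234), square arbor (103,226) and round arbor (146,270).

Run:
```python
from h import *
m=cams.camera_model('top')
for n,uv,z in [('gear',(354,185),.02),('sleeve',(268,167),.028),('nut',(186,174),.018),('plate',(302,228),.018),('bearing',(388,272),.016),('glue',(427,217),.0),('grease',(234,234),.05),('sq',(103,226),.012),('rd',(146,270),.012)]:
    print(n,unproj(m,uv,z).round(3))
s=state();w=cams.camera_model('wrist');T=R.from_rotvec(s['tool_rot']).as_matrix();E=np.array(w['extrinsics'])
print((T.T@(E[:3,3]-s['tool_pos'])).round(4),(T.T@E[:3,:3]).round(3),w['fx'],w['cx'],w['cy'])
```

```text
gear [ 0.603 -0.223  0.02 ]
sleeve [ 0.649 -0.001  0.028]
nut [0.634 0.21  0.018]
plate [ 0.493 -0.086  0.018]
bearing [ 0.379 -0.305  0.016]
glue [ 0.52  -0.418  0.   ]
grease [0.478 0.085 0.05 ]
sq [0.502 0.42  0.012]
rd [0.39  0.31  0.012]
[ 0.0846 -0.0005 -0.0817] [[-0.001  0.954  0.299]
 [ 1.     0.001  0.   ]
 [ 0.     0.299 -0.954]] 339.0975251457369 277.5667857756666 208.08459325073548
```

>>> play_rows([
  {"travel":[0.454,-0.119,0.1],"angular":[0,0,0.551],"claw":1},
  {"travel":[0.454,-0.119,0.1],"angular":[0,0,0.551],"claw":1},
  {"travel":[0.454,-0.119,0.1],"angular":[0,0,0.551],"claw":1},
  {"travel":[0.454,-0.119,0.1],"angular":[0,0,0.551],"claw":1},
  {"travel":[0.454,-0.119,0.1],"angular":[0,0,0.551],"claw":1},
  {"travel":[0.454,-0.119,0.1],"angular":[0,0,0.551],"claw":1},
  {"travel":[0.454,-0.119,0.1],"angular":[0,0,0.551],"claw":1},
  {"travel":[0.454,-0.119,0.1],"angular":[0,0,0.551],"claw":1},
  {"travel":[0.454,-0.119,0.1],"angular":[0,0,0.551],"claw":1},
  {"travel":[0.454,-0.119,0.1],"angular":[0,0,0.551],"claw":1},
])

```text
clock: 1.55
tool_pos: [0.605, -0.2212, 0.202]
tool_rot: [-3.141, -0.002, 0.0]
contact_force: [0.8, 0.3, 0.4]
gripper_width: 0.0919
grip_force: 0.0
```

>>> play_rows([
  {"travel":[0,0,0],"angular":[0,0,0],"claw":1},
  {"travel":[0,0,0],"angular":[0,0,0],"claw":1},
  {"travel":[0,0,0],"angular":[0,0,0],"claw":1},
  {"travel":[0,0,0],"angular":[0,0,0],"claw":1},
])

```text
clock: 1.95
tool_pos: [0.6028, -0.2248, 0.2033]
tool_rot: [3.141, -0.003, 0.001]
contact_force: [0.2, 0.0, 0.2]
gripper_width: 0.092
grip_force: 0.0
```

```bash
cat >> h.py <<'E'
def look(q,z,f=None):
    """wrist look: network's xyz plus its ray cut at height z; tool-frame delta to it"""
    s=state(); im,m=snap('wrist',f); T=R.from_rotvec(s['tool_rot']).as_matrix()
    print('t',round(s['clock'],2),'pos',s['tool_pos'].round(4),'yaw',round(np.degrees(np.arctan2(T[1,0],T[0,0])),2),'tilt',T[:2,2].round(4),'q6',round(s['joint_pos'][5],2))
    for p,c in find('wrist',q,m): 
        print(q,p,c,proj(m,p).round(1),'delta',(T.T@(p-s['tool_pos'])).round(4))
    return im,m,s,T
E
python3 - <<'E'
from h import *
look('gear_mid',.02,'w0.png')
E
```

```text
t 1.95 pos [ 0.6028 -0.2248  0.2033] yaw -0.1 tilt [ 0.0005 -0.0006] q6 1.03
gear_mid [ 0.6036 -0.2253  0.0194] 0.61 [278.6 208.7] delta [0.0008 0.0004 0.1839]
```

View pics/w0.png

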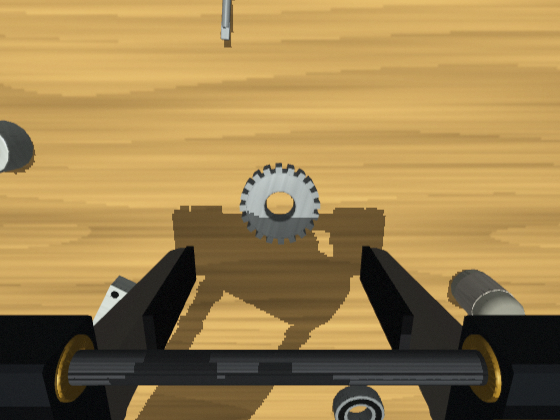

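Gear hole shows at about (280,205) between the open fingers, with the bottle at right (485,290), well clear. Descending to grip.

>>> play_rows([
  {"travel":[0.004,0.0015,0.04],"angular":[0,0,0],"claw":1},
  {"travel":[0.004,0.0015,0.08],"angular":[0,0,0],"claw":1},
  {"travel":[0.004,0.0015,0.1],"angular":[0,0,0],"claw":1},
  {"travel":[0.004,0.0015,0.112],"angular":[0,0,0],"claw":1},
  {"travel":[0.004,0.0015,0.112],"angular":[0,0,0],"claw":1},
  {"travel":[0.004,0.0015,0.112],"angular":[0,0,0],"claw":-1},
  {"travel":[0.004,0.0015,0.112],"angular":[0,0,0],"claw":-1},
  {"travel":[0.004,0.0015,0.112],"angular":[0,0,0],"claw":-1},
  {"travel":[0.004,0.0015,0.112],"angular":[0,0,0],"claw":-1},
  {"travel":[0.004,0.0015,0.112],"angular":[0,0,0],"claw":-1},
], squeeze=30)

```text
clock: 3.05
tool_pos: [0.6077, -0.2255, 0.0914]
tool_rot: [3.141, 0.0, 0.002]
contact_force: [-1.5, -1.5, 2.3]
gripper_width: 0.065
grip_force: 30.0
```

>>> play_rows([
  {"travel":[0,0,0],"angular":[0,0,0],"claw":-1},
  {"travel":[0,0,0],"angular":[0,0,0],"claw":-1},
  {"travel":[0,0,-0.02],"angular":[0,0,0],"claw":-1},
  {"travel":[0,0,-0.05],"angular":[0,0,0],"claw":-1},
  {"travel":[0,0,-0.09],"angular":[0,0,0],"claw":-1},
  {"travel":[0,0,-0.12],"angular":[0,0,0],"claw":-1},
  {"travel":[0,0,-0.15],"angular":[0,0,0],"claw":-1},
  {"travel":[0,0,-0.15],"angular":[0,0,0],"claw":-1},
  {"travel":[0,0,-0.15],"angular":[0,0,0],"claw":-1},
])

```text
clock: 3.95
tool_pos: [0.6069, -0.2245, 0.239]
tool_rot: [-3.14, -0.0, 0.002]
contact_force: [-0.5, 0.4, -4.8]
gripper_width: 0.0653
grip_force: 30.0
```

>>> play_rows([
  {"travel":[-0.01,-0.03,0],"angular":[0,0,0],"claw":-1},
  {"travel":[-0.025,-0.07,0],"angular":[0,0,0],"claw":-1},
  {"travel":[-0.04,-0.115,0],"angular":[0,0,0],"claw":-1},
  {"travel":[-0.055,-0.16,0],"angular":[0,0,0],"claw":-1},
  {"travel":[-0.07,-0.205,0],"angular":[0,0,0],"claw":-1},
  {"travel":[-0.085,-0.25,0],"angular":[0,0,0],"claw":-1},
  {"travel":[-0.1,-0.295,0],"angular":[0,0,0],"claw":-1},
  {"travel":[-0.115,-0.34,0],"angular":[0,0,0],"claw":-1},
  {"travel":[-0.13,-0.385,0],"angular":[0,0,0],"claw":-1},
  {"travel":[-0.14,-0.43,0],"angular":[0,0,0],"claw":-1},
])

```text
clock: 4.95
tool_pos: [0.4644, 0.2064, 0.2373]
tool_rot: [3.141, 0.0, -0.01]
contact_force: [1.2, 0.1, -3.7]
gripper_width: 0.0651
grip_force: 30.0
```

>>> play_rows([
  {"travel":[-0.015,-0.045,0],"angular":[0,0,0],"claw":-1},
  {"travel":[-0.03,-0.09,0],"angular":[0,0,0],"claw":-1},
  {"travel":[-0.045,-0.135,0],"angular":[0,0,0],"claw":-1},
  {"travel":[-0.055,-0.175,0],"angular":[0,0,0],"claw":-1},
  {"travel":[-0.065,-0.205,0],"angular":[0,0,0],"claw":-1},
  {"travel":[-0.067,-0.214,0],"angular":[0,0,0],"claw":-1},
  {"travel":[-0.067,-0.214,0],"angular":[0,0,0],"claw":-1},
  {"travel":[-0.067,-0.214,0],"angular":[0,0,0],"claw":-1},
  {"travel":[-0.067,-0.214,0],"angular":[0,0,0],"claw":-1},
  {"travel":[-0.067,-0.214,0],"angular":[0,0,0],"claw":-1},
])

```text
clock: 5.95
tool_pos: [0.4009, 0.4178, 0.2405]
tool_rot: [3.141, -0.003, -0.0]
contact_force: [0.3, -0.7, -2.6]
gripper_width: 0.0652
grip_force: 30.0
```

Run:
```python
from h import *
look('sq_seat',.012,'w1.png')
m=cams.camera_model('wrist')
for p in [(.502,.42,.012),(.502,.42,.07)]: print(proj(m,p))
```

```text
t 5.95 pos [0.4009 0.4178 0.2405] yaw -0.1 tilt [-0.0003 -0.0004] q6 2.17
sq_seat [0.507  0.4213 0.0102] 0.72 [273.6  75.4] delta [ 0.1062 -0.0037  0.2303]
[275.67699617  81.49216137]
[275.23878689  76.684734  ]
```

View pics/w1.png

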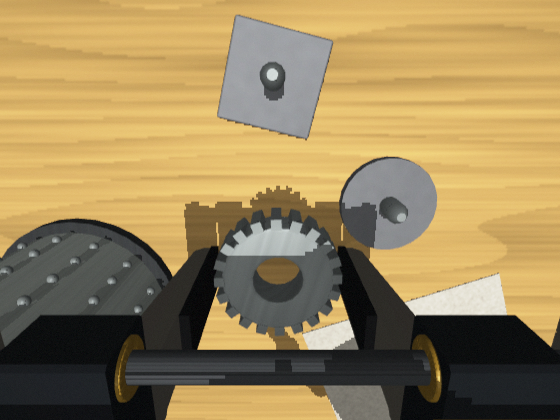

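Post tip at (272,74), square foot centre ~(273,78); gear held, hole around (279,268).

Run:
```python
from h import *
im,m=snap('wrist'); s=state()
print('tip',unproj(m,(272,74),.070).round(4),'foot',unproj(m,(273.2,77.5),.012).round(4), 'rd tip', unproj(m,(402,217),.046).round(4),'rdfoot',unproj(m,(388.5,202),.012).round(4))
# gear hole rims in hand
zt=s['tool_pos'][2]-.0714
for r,z in((.0125,zt),(.0125,zt-.02),(.031,zt)):
  c=[proj(m,(s['tool_pos'][0]+r*np.cos(a),s['tool_pos'][1]+r*np.sin(a),z)) for a in np.linspace(0,2*np.pi,24)]
  c=np.array(c); print('pred rim',c.min(0).round(1),c.max(0).round(1)); cv2.polylines(im,[c.round().astype(int)],True,(255,0,0))
cv2.imwrite('pics/c1.png',cv2.resize(im[190:350,190:370,::-1],None,fx=4,fy=3.7))
```

```text
tip [0.5037 0.4222 0.07  ] foot [0.5052 0.4221 0.012 ] rd tip [0.3904 0.3115 0.046 ] rdfoot [0.3939 0.3128 0.012 ]
pred rim [253.4 254.6] [302.7 298.6]
pred rim [255.8 239. ] [300.2 279.3]
pred rim [217.1 219.2] [339.1 328.8]
```

View pics/c1.png

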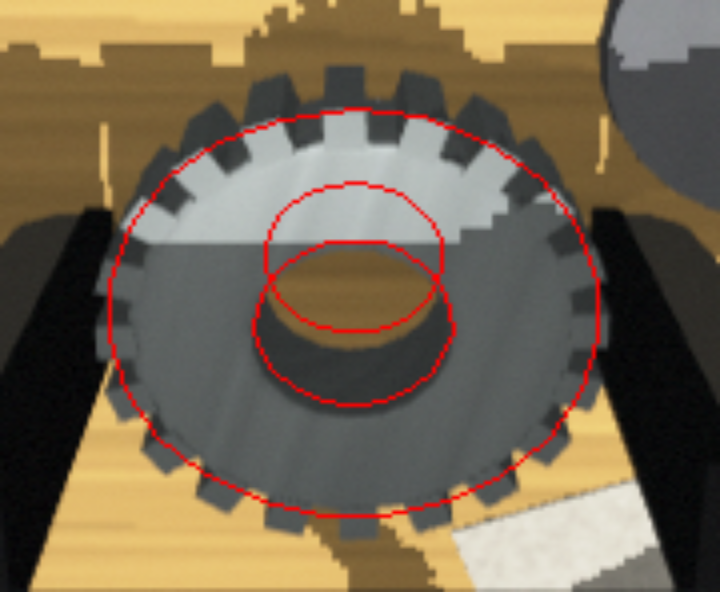

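>>> play_rows([
  {"travel":[0.03,-0.0045,0],"angular":[0,0,0],"claw":-1},
  {"travel":[0.07,-0.0045,0],"angular":[0,0,0],"claw":-1},
  {"travel":[0.104,-0.0045,0],"angular":[0,0,0],"claw":-1},
  {"travel":[0.104,-0.0045,0.03],"angular":[0,0,0],"claw":-1},
  {"travel":[0.104,-0.0045,0.06],"angular":[0,0,0],"claw":-1},
  {"travel":[0.104,-0.0045,0.07],"angular":[0,0,0],"claw":-1},
  {"travel":[0.104,-0.0045,0.08],"angular":[0,0,0],"claw":-1},
  {"travel":[0.104,-0.0045,0.09],"angular":[0,0,0],"claw":-1},
  {"travel":[0.104,-0.0045,0.1],"angular":[0,0,0],"claw":-1},
  {"travel":[0.104,-0.0045,0.1],"angular":[0,0,0],"claw":-1},
])

```text
clock: 7.1
tool_pos: [0.5037, 0.4232, 0.1397]
tool_rot: [3.141, 0.0, -0.002]
contact_force: [-0.2, 0.9, -3.3]
gripper_width: 0.0654
grip_force: 30.0
```

>>> play_rows([
  {"travel":[0,0,0.012],"angular":[0,0,0],"claw":-1},
  {"travel":[0,0,0.024],"angular":[0,0,0],"claw":-1},
  {"travel":[0,0,0.032],"angular":[0,0,0],"claw":-1},
  {"travel":[0,0,0.035],"angular":[0,0,0],"claw":-1},
  {"travel":[0,0,0.035],"angular":[0,0,0],"claw":-1},
  {"travel":[0,0,0.035],"angular":[0,0,0],"claw":0.9},
  {"travel":[0,0,0.035],"angular":[0,0,0],"claw":0.9},
  {"travel":[0,0,0.035],"angular":[0,0,0],"claw":0.9},
  {"travel":[0,0,0.035],"angular":[0,0,0],"claw":0.9},
  {"travel":[0,0,0.035],"angular":[0,0,0],"claw":0.9},
])

```text
clock: 8.1
tool_pos: [0.5046, 0.4236, 0.1062]
tool_rot: [-3.141, -0.0, -0.001]
contact_force: [0.8, -0.4, 0.7]
gripper_width: 0.0872
grip_force: 0.0
```

>>> play_rows([
  {"travel":[0,0,-0.03],"angular":[0,0,0],"claw":1},
  {"travel":[0,0,-0.07],"angular":[0,0,0],"claw":1},
  {"travel":[0,0,-0.1],"angular":[0,0,0],"claw":1},
  {"travel":[0.015,0.045,-0.115],"angular":[0,0,0],"claw":1},
  {"travel":[0.03,0.09,-0.115],"angular":[0,0,0],"claw":1},
  {"travel":[0.045,0.135,-0.115],"angular":[0,0,0],"claw":1},
  {"travel":[0.06,0.18,-0.115],"angular":[0,0,0],"claw":1},
  {"travel":[0.075,0.225,-0.115],"angular":[0,0,0],"claw":1},
  {"travel":[0.09,0.27,-0.115],"angular":[0,0,0],"claw":1},
  {"travel":[0.105,0.315,-0.115],"angular":[0,0,0],"claw":1},
])

```text
clock: 9.1
tool_pos: [0.6097, 0.1066, 0.221]
tool_rot: [-3.142, -0.0, -0.001]
contact_force: [1.0, 0.3, -0.5]
gripper_width: 0.0918
grip_force: 0.0
```

>>> play_rows([
  {"travel":[0.015,0.045,0],"angular":[0,0,0],"claw":1},
  {"travel":[0.03,0.085,0],"angular":[0,0,0],"claw":1},
  {"travel":[0.04,0.11,0],"angular":[0,0,0],"claw":1},
  {"travel":[0.04,0.11,0],"angular":[0,0,0],"claw":1},
  {"travel":[0.04,0.11,0],"angular":[0,0,0],"claw":1},
  {"travel":[0.04,0.11,0],"angular":[0,0,0],"claw":1},
])

```text
clock: 9.7
tool_pos: [0.649, -0.0003, 0.2206]
tool_rot: [-3.141, -0.002, 0.001]
contact_force: [0.3, -0.6, -0.4]
gripper_width: 0.0918
grip_force: 0.0
```

```bash
cat >> h.py <<'E'
def ring(im,m,p,z,rr,col=(255,0,0)):
    for r in rr:
        c=np.array([proj(m,(p[0]+r*np.cos(a),p[1]+r*np.sin(a),z)) for a in np.linspace(0,2*np.pi,40)])
        cv2.polylines(im,[c.round().astype(int)],True,col)
def crop(im,c,h,f):
    x,y=int(c[0]),int(c[1]); s=im[max(0,y-h):y+h,max(0,x-h):x+h,::-1]; k=580/max(s.shape[:2]); cv2.imwrite('pics/'+f,cv2.resize(s,None,fx=k,fy=k)); print('crop origin',max(0,x-h),max(0,y-h),'scale',k)
E
python3 - <<'E'
from h import *
im,m,s,T=look('sleeve_mid',.028)
p=s['tool_pos']; c=proj(m,[p[0],p[1],.028]); print(c)
ring(im,m,p,.028,[.0125,.02]); crop(im,c,80,'c2.png')
E
```

```text
t 9.7 pos [ 6.490e-01 -3.000e-04  2.206e-01] yaw 0.07 tilt [-0.0005  0.0005] q6 1.38
sleeve_mid [ 0.657  -0.0007  0.028 ] 0.97 [278.6 197.2] delta [0.0081 0.0005 0.1926]
[278.13496051 206.34390394]
crop origin 198 126 scale 3.625
```

View pics/c2.png

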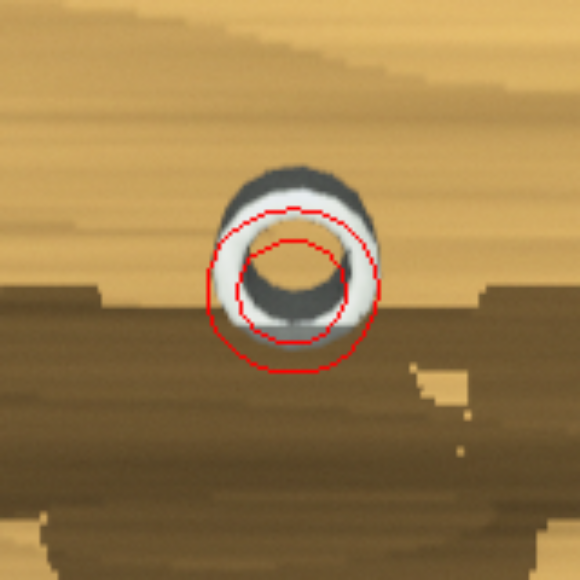

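Sleeve top face centred at crop (297,268), i.e. 5.6 mm farther in x than the tool axis.

>>> play_rows([
  {"travel":[0.0055,0.0005,0.045],"angular":[0,0,0],"claw":1},
  {"travel":[0.0055,0.0005,0.09],"angular":[0,0,0],"claw":1},
  {"travel":[0.0055,0.0005,0.115],"angular":[0,0,0],"claw":1},
  {"travel":[0.0055,0.0005,0.1285],"angular":[0,0,0],"claw":1},
  {"travel":[0.0055,0.0005,0.1285],"angular":[0,0,0],"claw":1},
  {"travel":[0.0055,0.0005,0.1285],"angular":[0,0,0],"claw":-1},
  {"travel":[0.0055,0.0005,0.1285],"angular":[0,0,0],"claw":-1},
  {"travel":[0.0055,0.0005,0.1285],"angular":[0,0,0],"claw":-1},
  {"travel":[0.0055,0.0005,0.1285],"angular":[0,0,0],"claw":-1},
  {"travel":[0.0055,0.0005,0.1285],"angular":[0,0,0],"claw":-1},
], squeeze=20)

```text
clock: 10.8
tool_pos: [0.655, -0.0021, 0.0926]
tool_rot: [3.141, -0.0, 0.001]
contact_force: [-0.3, 0.1, 0.9]
gripper_width: 0.054
grip_force: 0.0
```

>>> play_rows([
  {"travel":[0,0,0],"angular":[0,0,0],"claw":-1},
  {"travel":[0,0,0],"angular":[0,0,0],"claw":-1},
  {"travel":[0,0,0],"angular":[0,0,0],"claw":-1},
  {"travel":[0,0,0],"angular":[0,0,0],"claw":-1},
  {"travel":[0,0,-0.02],"angular":[0,0,0],"claw":-1},
  {"travel":[0,0,-0.05],"angular":[0,0,0],"claw":-1},
  {"travel":[0,0,-0.09],"angular":[0,0,0],"claw":-1},
  {"travel":[0,0,-0.12],"angular":[0,0,0],"claw":-1},
  {"travel":[0,0,-0.15],"angular":[0,0,0],"claw":-1},
  {"travel":[0,0,-0.15],"angular":[0,0,0],"claw":-1},
])

```text
clock: 11.8
tool_pos: [0.6572, -0.0024, 0.2476]
tool_rot: [3.14, 0.0, 0.015]
contact_force: [0.4, -0.1, -0.5]
gripper_width: 0.04
grip_force: 20.0
```

>>> play_rows([
  {"travel":[-0.022,-0.038,0],"angular":[0,0,0],"claw":-1},
  {"travel":[-0.044,-0.077,0],"angular":[0,0,0],"claw":-1},
  {"travel":[-0.066,-0.115,0],"angular":[0,0,0],"claw":-1},
  {"travel":[-0.088,-0.154,0],"angular":[0,0,0],"claw":-1},
  {"travel":[-0.11,-0.192,0],"angular":[0,0,0],"claw":-1},
  {"travel":[-0.132,-0.23,0],"angular":[0,0,0],"claw":-1},
  {"travel":[-0.154,-0.269,0],"angular":[0,0,0],"claw":-1},
  {"travel":[-0.176,-0.307,0],"angular":[0,0,0],"claw":-1},
  {"travel":[-0.198,-0.346,0],"angular":[0,0,0],"claw":-1},
  {"travel":[-0.22,-0.384,0],"angular":[0,0,0],"claw":-1},
])

```text
clock: 12.8
tool_pos: [0.433, 0.383, 0.2402]
tool_rot: [3.14, 0.0, -0.004]
contact_force: [0.1, 0.3, -1.9]
gripper_width: 0.0402
grip_force: 20.0
```

>>> play_rows([
  {"travel":[-0.015,-0.025,0],"angular":[0,0,0],"claw":-1},
  {"travel":[-0.025,-0.04,0],"angular":[0,0,0],"claw":-1},
  {"travel":[-0.025,-0.04,0],"angular":[0,0,0],"claw":-1},
  {"travel":[-0.025,-0.04,0],"angular":[0,0,0],"claw":-1},
  {"travel":[-0.025,-0.04,0],"angular":[0,0,0],"claw":-1},
])

```text
clock: 13.3
tool_pos: [0.4102, 0.421, 0.2413]
tool_rot: [3.141, -0.002, -0.001]
contact_force: [-0.5, 0.3, -0.6]
gripper_width: 0.0397
grip_force: 20.0
```

Run:
```python
from h import *
im,m,s,T=look('gear_mid',.028)
p=s['tool_pos']; zt=p[2]-.092+.028
ring(im,m,p,zt,[.0125,.02]); ring(im,m,(.5042,.4222),.07,[.004,.0095],(0,0,255)); ring(im,m,(.5042,.4222),.032,[.033])
cv2.imwrite('pics/c3.png',cv2.resize(im[20:320,130:430,::-1],(590,590)))
```

```text
t 13.3 pos [0.4102 0.421  0.2413] yaw -0.06 tilt [-0.0009 -0.0011] q6 2.17
gear_mid [0.5028 0.4251 0.0325] 0.92 [272.5  91.1] delta [ 0.0928 -0.0044  0.2087]
```

View pics/c3.png

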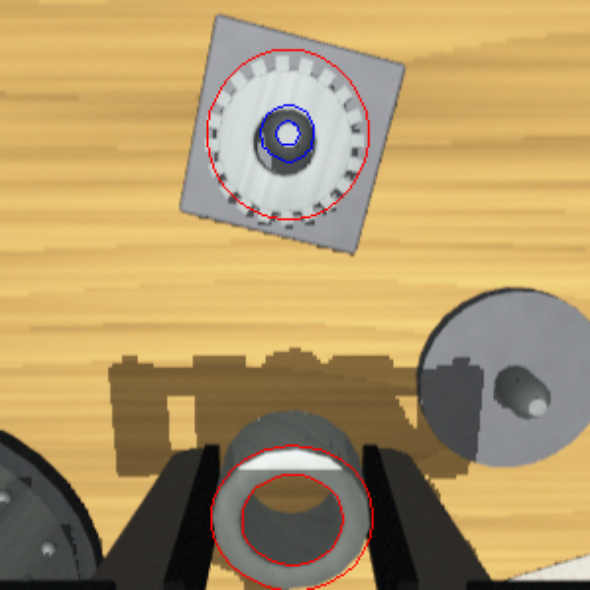

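Gear sits flat on the foot and the post is where predicted; the sleeve is centred in the fingers.

>>> play_rows([
  {"travel":[0.03,-0.0015,0],"angular":[0,0,0],"claw":-1},
  {"travel":[0.07,-0.0015,0],"angular":[0,0,0],"claw":-1},
  {"travel":[0.0945,-0.0015,0],"angular":[0,0,0],"claw":-1},
  {"travel":[0.0945,-0.0015,0.03],"angular":[0,0,0],"claw":-1},
  {"travel":[0.0945,-0.0015,0.06],"angular":[0,0,0],"claw":-1},
  {"travel":[0.0945,-0.0015,0.07],"angular":[0,0,0],"claw":-1},
  {"travel":[0.0945,-0.0015,0.08],"angular":[0,0,0],"claw":-1},
  {"travel":[0.0945,-0.0015,0.09],"angular":[0,0,0],"claw":-1},
  {"travel":[0.0945,-0.0015,0.1],"angular":[0,0,0],"claw":-1},
  {"travel":[0.0945,-0.0015,0.1],"angular":[0,0,0],"claw":-1},
])

```text
clock: 14.4
tool_pos: [0.5038, 0.4232, 0.1411]
tool_rot: [3.141, 0.0, -0.002]
contact_force: [0.3, -0.5, -1.2]
gripper_width: 0.0399
grip_force: 20.0
```

>>> play_rows([
  {"travel":[0,0,0.008],"angular":[0,0,0],"claw":-1},
  {"travel":[0,0,0.013],"angular":[0,0,0],"claw":-1},
  {"travel":[0,0,0.016],"angular":[0,0,0],"claw":-1},
  {"travel":[0,0,0.016],"angular":[0,0,0],"claw":-1},
  {"travel":[0,0,0.016],"angular":[0,0,0],"claw":0.6},
  {"travel":[0,0,0.016],"angular":[0,0,0],"claw":0.6},
  {"travel":[0,0,0.016],"angular":[0,0,0],"claw":0.6},
  {"travel":[0,0,0.016],"angular":[0,0,0],"claw":0.6},
  {"travel":[0,0,0.016],"angular":[0,0,0],"claw":0.6},
])

```text
clock: 15.3
tool_pos: [0.5044, 0.4235, 0.1264]
tool_rot: [-3.141, -0.0, -0.0]
contact_force: [-0.1, 0.1, 0.3]
gripper_width: 0.0733
grip_force: 0.0
```

>>> play_rows([
  {"travel":[0,0,-0.03],"angular":[0,0,0],"claw":1},
  {"travel":[0,0,-0.07],"angular":[0,0,0],"claw":1},
  {"travel":[0,0,-0.1],"angular":[0,0,0],"claw":1},
  {"travel":[0.024,0.039,-0.1],"angular":[0,0,0],"claw":1},
  {"travel":[0.048,0.078,-0.1],"angular":[0,0,0],"claw":1},
  {"travel":[0.072,0.117,-0.1],"angular":[0,0,0],"claw":1},
  {"travel":[0.096,0.156,-0.1],"angular":[0,0,0],"claw":1},
  {"travel":[0.12,0.195,-0.1],"angular":[0,0,0],"claw":1},
  {"travel":[0.13,0.2125,-0.1],"angular":[0,0,0],"claw":1},
  {"travel":[0.13,0.2125,-0.1],"angular":[0,0,0],"claw":1},
])

```text
clock: 16.3
tool_pos: [0.6355, 0.2086, 0.2262]
tool_rot: [3.141, -0.006, 0.0]
contact_force: [-0.5, 0.5, 0.4]
gripper_width: 0.0919
grip_force: 0.0
```

>>> play_rows([
  {"travel":[0,0,0],"angular":[0,0,0],"claw":1},
  {"travel":[0,0,0],"angular":[0,0,0],"claw":1},
  {"travel":[0,0,0],"angular":[0,0,0],"claw":1},
])

```text
clock: 16.6
tool_pos: [0.6335, 0.2127, 0.2262]
tool_rot: [-3.141, -0.004, 0.001]
contact_force: [-0.4, 0.4, -0.6]
gripper_width: 0.0919
grip_force: 0.0
```

Run:
```python
from h import *
im,m,s,T=look('nut_mid',.018)
p=s['tool_pos']; c=proj(m,[p[0],p[1],.018]); print(c)
ring(im,m,p,.018,[.0125,.018,.02075]); crop(im,c,60,'c4.png')
```

```text
t 16.6 pos [0.6335 0.2127 0.2262] yaw 0.13 tilt [-0.0004  0.0002] q6 1.71
nut_mid [0.6365 0.2123 0.0164] 0.94 [278.5 197.5] delta [0.0031 0.0004 0.2098]
[278.06973165 201.23013146]
crop origin 218 141 scale 4.833333333333333
```

View pics/c4.png

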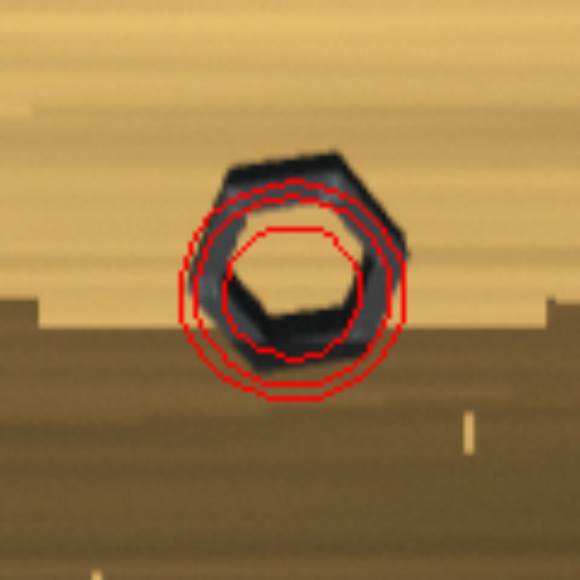

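Nut's top face is centred at crop (299,271), with a flat facing 20.5° clockwise of the closing line.

>>> play_rows([
  {"travel":[0.0035,0.001,0.04],"angular":[0,0,0.19],"claw":1},
  {"travel":[0.0035,0.001,0.08],"angular":[0,0,0.38],"claw":1},
  {"travel":[0.0035,0.001,0.11],"angular":[0,0,0.455],"claw":1},
  {"travel":[0.0035,0.001,0.125],"angular":[0,0,0.455],"claw":1},
  {"travel":[0.0035,0.001,0.1345],"angular":[0,0,0.455],"claw":1},
  {"travel":[0.0035,0.001,0.1345],"angular":[0,0,0.455],"claw":1},
  {"travel":[0.0035,0.001,0.1345],"angular":[0,0,0.455],"claw":-1},
  {"travel":[0.0035,0.001,0.1345],"angular":[0,0,0.455],"claw":-1},
  {"travel":[0.0035,0.001,0.1345],"angular":[0,0,0.455],"claw":-1},
  {"travel":[0.0035,0.001,0.1345],"angular":[0,0,0.455],"claw":-1},
], squeeze=20)

```text
clock: 17.7
tool_pos: [0.6383, 0.21, 0.0926]
tool_rot: [-3.091, 0.558, -0.002]
contact_force: [-0.4, 0.5, 1.3]
gripper_width: 0.0618
grip_force: 0.0
```

>>> play_rows([
  {"travel":[0,0,0],"angular":[0,0,0],"claw":-1},
  {"travel":[0,0,0],"angular":[0,0,0],"claw":-1},
  {"travel":[0,0,0],"angular":[0,0,0],"claw":-1},
  {"travel":[0,0,0],"angular":[0,0,0],"claw":-1},
  {"travel":[0,0,-0.02],"angular":[0,0,0],"claw":-1},
  {"travel":[0,0,-0.05],"angular":[0,0,-0.1],"claw":-1},
  {"travel":[0,0,-0.09],"angular":[0,0,-0.28],"claw":-1},
  {"travel":[0,0,-0.12],"angular":[0,0,-0.455],"claw":-1},
  {"travel":[0,0,-0.15],"angular":[0,0,-0.455],"claw":-1},
  {"travel":[0,0,-0.15],"angular":[0,0,-0.455],"claw":-1},
])

```text
clock: 18.7
tool_pos: [0.6401, 0.2104, 0.2473]
tool_rot: [-3.14, -0.0, -0.015]
contact_force: [0.0, -0.1, -1.1]
gripper_width: 0.036
grip_force: 20.0
```

>>> play_rows([
  {"travel":[-0.033,-0.03,0],"angular":[0,0,0],"claw":-1},
  {"travel":[-0.065,-0.06,0],"angular":[0,0,0],"claw":-1},
  {"travel":[-0.098,-0.09,0],"angular":[0,0,0],"claw":-1},
  {"travel":[-0.13,-0.12,0],"angular":[0,0,0],"claw":-1},
  {"travel":[-0.163,-0.15,0],"angular":[0,0,0],"claw":-1},
  {"travel":[-0.195,-0.181,0],"angular":[0,0,0],"claw":-1},
  {"travel":[-0.227,-0.211,0],"angular":[0,0,0],"claw":-1},
  {"travel":[-0.227,-0.211,0],"angular":[0,0,0],"claw":-1},
  {"travel":[-0.227,-0.211,0],"angular":[0,0,0],"claw":-1},
  {"travel":[-0.227,-0.211,0],"angular":[0,0,0],"claw":-1},
])

```text
clock: 19.7
tool_pos: [0.4113, 0.4201, 0.2406]
tool_rot: [3.14, -0.001, -0.001]
contact_force: [-0.7, -0.3, -1.5]
gripper_width: 0.0358
grip_force: 20.0
```

Run:
```python
from h import *
im,m,s,T=look('sleeve_mid',.028)
p=s['tool_pos']; zt=p[2]-.092+.018
ring(im,m,p,zt,[.0125,.018,.02075]); ring(im,m,(.5042,.4222),.07,[.004,.0095],(0,0,255)); ring(im,m,(.5042,.4222),.06,[.0125,.02])
cv2.imwrite('pics/c5.png',cv2.resize(im[20:320,130:430,::-1],(590,590)))
```

```text
t 19.7 pos [0.4113 0.4201 0.2406] yaw -0.05 tilt [-0.0009 -0.0012] q6 2.16
sleeve_mid [0.5069 0.4248 0.0607] 0.69 [271.1  85.5] delta [ 0.0958 -0.005   0.1798]
```

View pics/c5.png

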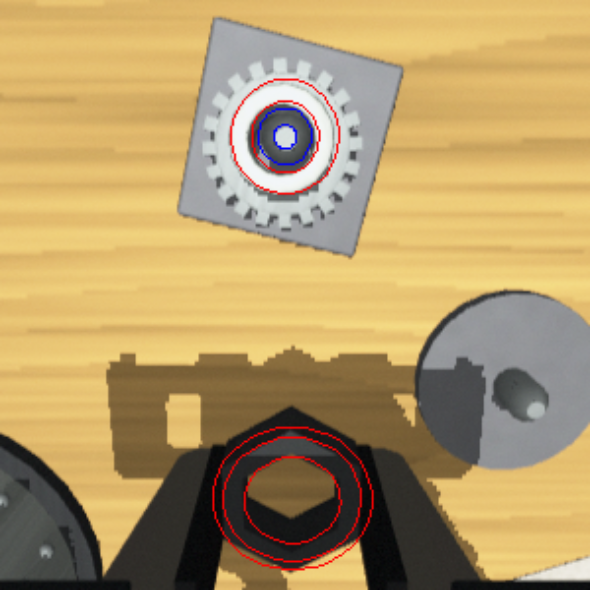

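Sleeve is seated on the gear (white ring concentric with the post); the nut is centred in the fingers.

>>> play_rows([
  {"travel":[0.03,-0.0025,0],"angular":[0,0,0],"claw":-1},
  {"travel":[0.07,-0.0025,0],"angular":[0,0,0],"claw":-1},
  {"travel":[0.093,-0.0025,0],"angular":[0,0,0],"claw":-1},
  {"travel":[0.093,-0.0025,0.02],"angular":[0,0,0],"claw":-1},
  {"travel":[0.093,-0.0025,0.05],"angular":[0,0,0],"claw":-1},
  {"travel":[0.093,-0.0025,0.065],"angular":[0,0,0],"claw":-1},
  {"travel":[0.093,-0.0025,0.075],"angular":[0,0,0],"claw":-1},
  {"travel":[0.093,-0.0025,0.082],"angular":[0,0,0],"claw":-1},
  {"travel":[0.093,-0.0025,0.082],"angular":[0,0,0],"claw":-1},
  {"travel":[0.093,-0.0025,0.082],"angular":[0,0,0],"claw":-1},
])

```text
clock: 20.8
tool_pos: [0.5043, 0.4238, 0.1608]
tool_rot: [-3.141, -0.0, -0.002]
contact_force: [0.0, -0.0, -1.2]
gripper_width: 0.0359
grip_force: 20.0
```

>>> play_rows([
  {"travel":[0,0,0.004],"angular":[0,0,0],"claw":-1},
  {"travel":[0,0,0.006],"angular":[0,0,0],"claw":-1},
  {"travel":[0,0,0.006],"angular":[0,0,0],"claw":-1},
  {"travel":[0,0,0.006],"angular":[0,0,0],"claw":0.6},
  {"travel":[0,0,0.006],"angular":[0,0,0],"claw":0.6},
  {"travel":[0,0,0.006],"angular":[0,0,0],"claw":0.6},
  {"travel":[0,0,0.006],"angular":[0,0,0],"claw":0.6},
  {"travel":[0,0,0.006],"angular":[0,0,0],"claw":0.6},
])

```text
clock: 21.6
tool_pos: [0.5039, 0.4235, 0.1538]
tool_rot: [-3.141, -0.0, -0.0]
contact_force: [-0.1, 0.2, 0.6]
gripper_width: 0.0725
grip_force: 0.0
```

>>> play_rows([
  {"travel":[0,0,-0.02],"angular":[0,0,0],"claw":1},
  {"travel":[0,0,-0.05],"angular":[0,0,0],"claw":1},
  {"travel":[0,0,-0.071],"angular":[0,0,0],"claw":1},
  {"travel":[0,0.045,-0.071],"angular":[0,0,0],"claw":1},
  {"travel":[0,0.09,-0.071],"angular":[0,0,0],"claw":1},
  {"travel":[-0.005,0.135,-0.071],"angular":[0,0,0],"claw":1},
  {"travel":[-0.005,0.18,-0.071],"angular":[0,0,0],"claw":1},
  {"travel":[-0.005,0.225,-0.071],"angular":[0,0,0],"claw":1},
  {"travel":[-0.005,0.27,-0.071],"angular":[0,0,0],"claw":1},
  {"travel":[-0.005,0.315,-0.071],"angular":[0,0,0],"claw":1},
])

```text
clock: 22.6
tool_pos: [0.4986, 0.1068, 0.225]
tool_rot: [3.142, 0.0, 0.001]
contact_force: [-0.1, -0.7, 0.2]
gripper_width: 0.0918
grip_force: 0.0
```

>>> play_rows([
  {"travel":[0,0.045,0],"angular":[0,0,0],"claw":1},
  {"travel":[0,0.09,0],"angular":[0,0,0],"claw":1},
  {"travel":[-0.003,0.135,0],"angular":[0,0,0],"claw":1},
  {"travel":[-0.006,0.175,0],"angular":[0,0,0],"claw":1},
  {"travel":[-0.006,0.195,0],"angular":[0,0,0],"claw":1},
  {"travel":[-0.006,0.195,0],"angular":[0,0,0],"claw":1},
  {"travel":[-0.006,0.195,0],"angular":[0,0,0],"claw":1},
  {"travel":[-0.006,0.195,0],"angular":[0,0,0],"claw":1},
])

```text
clock: 23.4
tool_pos: [0.4929, -0.0855, 0.2246]
tool_rot: [-3.141, -0.002, 0.0]
contact_force: [-0.8, 1.0, -0.8]
gripper_width: 0.0919
grip_force: 0.0
```

Run:
```python
from h import *
im,m,s,T=look('plate_mid',.018)
p=s['tool_pos']; c=proj(m,[p[0],p[1],.018]); print(c)
ring(im,m,p,.018,[.0125,.029]); crop(im,c,75,'c6.png')
```

```text
t 23.4 pos [ 0.4929 -0.0855  0.2246] yaw 0.07 tilt [-0.0001  0.0005] q6 1.16
plate_mid [ 0.4976 -0.0881  0.0169] 0.95 [281.1 196.2] delta [0.0048 0.0027 0.2077]
[278.1349536  201.73870292]
crop origin 203 126 scale 3.8666666666666667
```

View pics/c6.png

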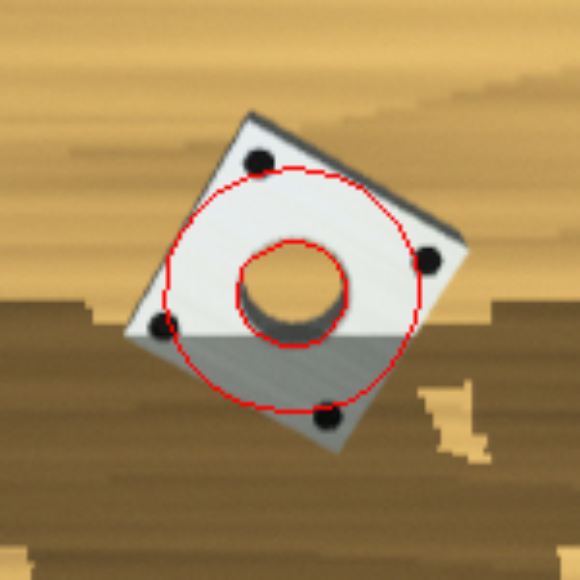

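Plate's hole at crop (294,290) coincides with the tool axis; sides turned 30° clockwise.

>>> play_rows([
  {"travel":[0,0,0.02],"angular":[0,0,0.19],"claw":1},
  {"travel":[0,0,0.05],"angular":[0,0,0.38],"claw":1},
  {"travel":[0,0,0.08],"angular":[0,0,0.56],"claw":1},
  {"travel":[0,0,0.11],"angular":[0,0,0.672],"claw":1},
  {"travel":[0,0,0.125],"angular":[0,0,0.672],"claw":1},
  {"travel":[0,0,0.133],"angular":[0,0,0.672],"claw":1},
  {"travel":[0,0,0.133],"angular":[0,0,0.672],"claw":1},
  {"travel":[0,0,0.133],"angular":[0,0,0.672],"claw":-1},
  {"travel":[0,0,0.133],"angular":[0,0,0.672],"claw":-1},
  {"travel":[0,0,0.133],"angular":[0,0,0.672],"claw":-1},
], squeeze=20)

```text
clock: 24.5
tool_pos: [0.4936, -0.0868, 0.0927]
tool_rot: [3.033, -0.819, 0.003]
contact_force: [0.7, -0.5, -0.6]
gripper_width: 0.0698
grip_force: 0.0
```

>>> play_rows([
  {"travel":[0,0,0],"angular":[0,0,0],"claw":-1},
  {"travel":[0,0,0],"angular":[0,0,0],"claw":-1},
  {"travel":[0,0,0],"angular":[0,0,0],"claw":-1},
  {"travel":[0,0,-0.02],"angular":[0,0,0],"claw":-1},
  {"travel":[0,0,-0.05],"angular":[0,0,-0.15],"claw":-1},
  {"travel":[0,0,-0.09],"angular":[0,0,-0.33],"claw":-1},
  {"travel":[0,0,-0.12],"angular":[0,0,-0.5],"claw":-1},
  {"travel":[0,0,-0.15],"angular":[0,0,-0.672],"claw":-1},
  {"travel":[0,0,-0.15],"angular":[0,0,-0.672],"claw":-1},
  {"travel":[0,0,-0.15],"angular":[0,0,-0.672],"claw":-1},
])

```text
clock: 25.5
tool_pos: [0.4927, -0.0865, 0.2412]
tool_rot: [3.142, -0.004, -0.0]
contact_force: [0.6, -0.4, -1.1]
gripper_width: 0.0582
grip_force: 20.0
```

>>> play_rows([
  {"travel":[-0.02,-0.04,0],"angular":[0,0,0],"claw":-1},
  {"travel":[-0.04,-0.08,0],"angular":[0,0,0],"claw":-1},
  {"travel":[-0.06,-0.12,0],"angular":[0,0,0],"claw":-1},
  {"travel":[-0.08,-0.16,0],"angular":[0,0,0],"claw":-1},
  {"travel":[-0.1,-0.2,0],"angular":[0,0,0],"claw":-1},
  {"travel":[-0.12,-0.24,0],"angular":[0,0,0],"claw":-1},
  {"travel":[-0.14,-0.28,0],"angular":[0,0,0],"claw":-1},
  {"travel":[-0.16,-0.32,0],"angular":[0,0,0],"claw":-1},
  {"travel":[-0.18,-0.36,0],"angular":[0,0,0],"claw":-1},
  {"travel":[-0.197,-0.398,0],"angular":[0,0,0],"claw":-1},
])

```text
clock: 26.5
tool_pos: [0.2934, 0.3123, 0.2392]
tool_rot: [3.139, -0.003, -0.006]
contact_force: [0.7, -0.2, -1.2]
gripper_width: 0.0578
grip_force: 20.0
```

>>> play_rows([
  {"travel":[0,0,0],"angular":[0,0,0],"claw":-1},
  {"travel":[0,0,0],"angular":[0,0,0],"claw":-1},
  {"travel":[0,0,0],"angular":[0,0,0],"claw":-1},
  {"travel":[0,0,0],"angular":[0,0,0],"claw":-1},
])

```text
clock: 26.9
tool_pos: [0.2962, 0.3104, 0.241]
tool_rot: [3.141, -0.004, -0.002]
contact_force: [-1.0, -0.3, -0.6]
gripper_width: 0.0576
grip_force: 20.0
```

Run:
```python
from h import *
im,m,s,T=look('rd_seat',.012)
p=s['tool_pos']; zt=p[2]-.092+.018
ring(im,m,p,zt,[.0125,.029]); ring(im,m,(.391,.312),.046,[.004],(0,0,255)); ring(im,m,(.391,.312),.012,[.046])
cv2.imwrite('pics/c7.png',cv2.resize(im[20:320,130:430,::-1],(600,600)))
```

```text
t 26.9 pos [0.2962 0.3104 0.241 ] yaw -0.15 tilt [-0.001  -0.0008] q6 2.1
rd_seat [0.3924 0.3101 0.0143] 0.87 [277.7  87.3] delta [ 9.640e-02 -2.000e-04  2.266e-01]
```

View pics/c7.png

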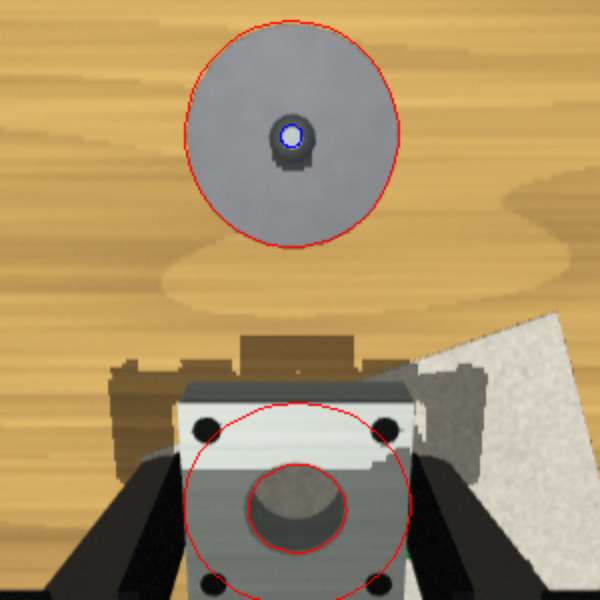

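Round foot and post tip match (0.391, 0.312), and the plate hole sits on the tool axis.

>>> play_rows([
  {"travel":[0.03,-0.0015,0],"angular":[0,0,0],"claw":-1},
  {"travel":[0.07,-0.0015,0.01],"angular":[0,0,0],"claw":-1},
  {"travel":[0.0945,-0.0015,0.03],"angular":[0,0,0],"claw":-1},
  {"travel":[0.0945,-0.0015,0.06],"angular":[0,0,0],"claw":-1},
  {"travel":[0.0945,-0.0015,0.085],"angular":[0,0,0],"claw":-1},
  {"travel":[0.0945,-0.0015,0.095],"angular":[0,0,0],"claw":-1},
  {"travel":[0.0945,-0.0015,0.105],"angular":[0,0,0],"claw":-1},
  {"travel":[0.0945,-0.0015,0.115],"angular":[0,0,0],"claw":-1},
  {"travel":[0.0945,-0.0015,0.12],"angular":[0,0,0],"claw":-1},
  {"travel":[0.0945,-0.0015,0.12],"angular":[0,0,0],"claw":-1},
])

```text
clock: 28.0
tool_pos: [0.3902, 0.313, 0.1216]
tool_rot: [3.141, 0.0, -0.0]
contact_force: [-0.3, -0.1, -0.6]
gripper_width: 0.0577
grip_force: 20.0
```

>>> play_rows([
  {"travel":[0,0,0.006],"angular":[0,0,0],"claw":-1},
  {"travel":[0,0,0.012],"angular":[0,0,0],"claw":-1},
  {"travel":[0,0,0.015],"angular":[0,0,0],"claw":-1},
  {"travel":[0,0,0.015],"angular":[0,0,0],"claw":-1},
  {"travel":[0,0,0.015],"angular":[0,0,0],"claw":0.9},
  {"travel":[0,0,0.015],"angular":[0,0,0],"claw":0.9},
  {"travel":[0,0,0.015],"angular":[0,0,0],"claw":0.9},
  {"travel":[0,0,0.015],"angular":[0,0,0],"claw":0.9},
  {"travel":[0,0,0.015],"angular":[0,0,0],"claw":0.9},
])

```text
clock: 28.9
tool_pos: [0.3905, 0.313, 0.1069]
tool_rot: [-3.141, -0.0, -0.0]
contact_force: [-0.3, 1.1, -0.2]
gripper_width: 0.0873
grip_force: 0.0
```

>>> play_rows([
  {"travel":[0,0,-0.03],"angular":[0,0,0],"claw":1},
  {"travel":[0,0,-0.07],"angular":[0,0,0],"claw":1},
  {"travel":[0,0,-0.105],"angular":[0,0,0],"claw":1},
  {"travel":[0,0.04,-0.118],"angular":[0,0,0],"claw":1},
  {"travel":[0,0.085,-0.118],"angular":[0,0,0],"claw":1},
  {"travel":[0,0.13,-0.118],"angular":[0,0,0],"claw":1},
  {"travel":[0,0.175,-0.118],"angular":[0,0,0],"claw":1},
  {"travel":[0,0.22,-0.118],"angular":[0,0,0],"claw":1},
  {"travel":[0,0.265,-0.118],"angular":[0,0,0],"claw":1},
  {"travel":[0,0.31,-0.118],"angular":[0,0,0],"claw":1},
])

```text
clock: 29.9
tool_pos: [0.39, 0.0012, 0.225]
tool_rot: [3.141, 0.0, 0.002]
contact_force: [1.1, 0.1, -0.4]
gripper_width: 0.0922
grip_force: 0.0
```

>>> play_rows([
  {"travel":[0,0.045,0],"angular":[0,0,0],"claw":1},
  {"travel":[0,0.09,0],"angular":[0,0,0],"claw":1},
  {"travel":[0,0.135,0],"angular":[0,0,0],"claw":1},
  {"travel":[0,0.18,0],"angular":[0,0,0],"claw":1},
  {"travel":[0,0.225,0],"angular":[0,0,0],"claw":1},
  {"travel":[-0.005,0.27,0],"angular":[0,0,0],"claw":1},
  {"travel":[-0.01,0.31,0],"angular":[0,0,0],"claw":1},
  {"travel":[-0.01,0.31,0],"angular":[0,0,0],"claw":1},
  {"travel":[-0.01,0.31,0],"angular":[0,0,0],"claw":1},
  {"travel":[-0.01,0.31,0],"angular":[0,0,0],"claw":1},
])

```text
clock: 30.9
tool_pos: [0.3804, -0.3059, 0.2244]
tool_rot: [-3.141, -0.001, 0.0]
contact_force: [-0.6, 0.5, 0.2]
gripper_width: 0.0922
grip_force: 0.0
```

Run:
```python
from h import *
im,m,s,T=look('bearing_mid',.016)
p=s['tool_pos']; c=proj(m,[p[0],p[1],.016]); print(c)
ring(im,m,p,.016,[.0125,.026]); crop(im,c,90,'c8.png')
```

```text
t 30.9 pos [ 0.3804 -0.3059  0.2244] yaw 0.05 tilt [-0.0003  0.0009] q6 0.64
bearing_mid [ 0.3825 -0.3105  0.0118] 0.81 [283.3 197.6] delta [0.0021 0.0048 0.2126]
[278.23054134 201.12889107]
crop origin 188 111 scale 3.2222222222222223
```

View pics/c8.png

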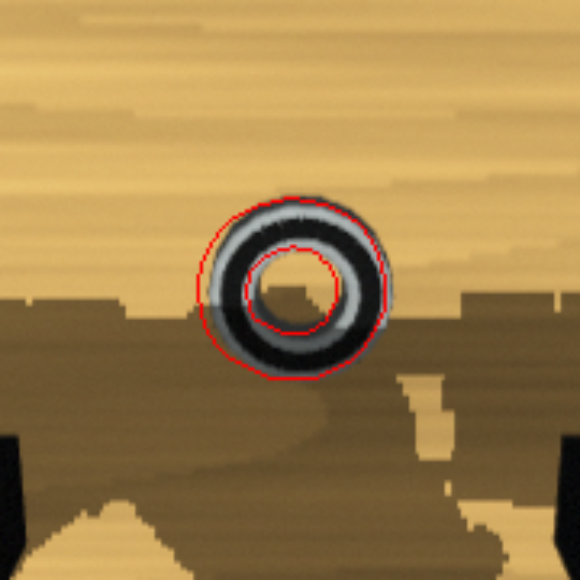

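Bearing centred near crop (300,294): about 2.5 mm to +tool y.

>>> play_rows([
  {"travel":[-0.001,0.0025,0.045],"angular":[0,0,0],"claw":1},
  {"travel":[-0.001,0.0025,0.09],"angular":[0,0,0],"claw":1},
  {"travel":[-0.001,0.0025,0.12],"angular":[0,0,0],"claw":1},
  {"travel":[-0.001,0.0025,0.133],"angular":[0,0,0],"claw":1},
  {"travel":[-0.001,0.0025,0.133],"angular":[0,0,0],"claw":1},
  {"travel":[-0.001,0.0025,0.133],"angular":[0,0,0],"claw":-1},
  {"travel":[-0.001,0.0025,0.133],"angular":[0,0,0],"claw":-1},
  {"travel":[-0.001,0.0025,0.133],"angular":[0,0,0],"claw":-1},
  {"travel":[-0.001,0.0025,0.133],"angular":[0,0,0],"claw":-1},
  {"travel":[-0.001,0.0025,0.133],"angular":[0,0,0],"claw":-1},
], squeeze=20)

```text
clock: 32.0
tool_pos: [0.3795, -0.3097, 0.092]
tool_rot: [3.141, 0.0, 0.001]
contact_force: [0.0, 0.2, 0.9]
gripper_width: 0.0538
grip_force: 0.0
```

>>> play_rows([
  {"travel":[0,0,0],"angular":[0,0,0],"claw":-1},
  {"travel":[0,0,0],"angular":[0,0,0],"claw":-1},
  {"travel":[0,0,0],"angular":[0,0,0],"claw":-1},
  {"travel":[0,0,-0.02],"angular":[0,0,0],"claw":-1},
  {"travel":[0,0,-0.05],"angular":[0,0,0],"claw":-1},
  {"travel":[0,0,-0.09],"angular":[0,0,0],"claw":-1},
  {"travel":[0,0,-0.12],"angular":[0,0,0],"claw":-1},
  {"travel":[0,0,-0.15],"angular":[0,0,0],"claw":-1},
  {"travel":[0,0,-0.15],"angular":[0,0,0],"claw":-1},
  {"travel":[0,0,-0.15],"angular":[0,0,0],"claw":-1},
])

```text
clock: 33.0
tool_pos: [0.3792, -0.3095, 0.2411]
tool_rot: [3.142, -0.0, -0.0]
contact_force: [0.2, 0.6, -1.1]
gripper_width: 0.0504
grip_force: 20.0
```

>>> play_rows([
  {"travel":[0,-0.03,0],"angular":[0,0,0],"claw":-1},
  {"travel":[0,-0.07,0],"angular":[0,0,0],"claw":-1},
  {"travel":[0,-0.115,0],"angular":[0,0,0],"claw":-1},
  {"travel":[0,-0.16,0],"angular":[0,0,0],"claw":-1},
  {"travel":[0,-0.205,0],"angular":[0,0,0],"claw":-1},
  {"travel":[0,-0.25,0],"angular":[0,0,0],"claw":-1},
  {"travel":[0,-0.295,0],"angular":[0,0,0],"claw":-1},
  {"travel":[0,-0.34,0],"angular":[0,0,0],"claw":-1},
  {"travel":[0,-0.385,0],"angular":[0,0,0],"claw":-1},
  {"travel":[0,-0.43,0],"angular":[0,0,0],"claw":-1},
])

```text
clock: 34.0
tool_pos: [0.3777, 0.1222, 0.2393]
tool_rot: [3.141, -0.0, -0.006]
contact_force: [1.7, -0.9, -1.6]
gripper_width: 0.0505
grip_force: 20.0
```

>>> play_rows([
  {"travel":[-0.015,-0.04,0],"angular":[0,0,0],"claw":-1},
  {"travel":[-0.035,-0.08,0],"angular":[0,0,0],"claw":-1},
  {"travel":[-0.055,-0.12,0],"angular":[0,0,0],"claw":-1},
  {"travel":[-0.075,-0.16,0],"angular":[0,0,0],"claw":-1},
  {"travel":[-0.083,-0.191,0],"angular":[0,0,0],"claw":-1},
  {"travel":[-0.083,-0.191,0],"angular":[0,0,0],"claw":-1},
  {"travel":[-0.083,-0.191,0],"angular":[0,0,0],"claw":-1},
  {"travel":[-0.083,-0.191,0],"angular":[0,0,0],"claw":-1},
  {"travel":[-0.083,-0.191,0],"angular":[0,0,0],"claw":-1},
])

```text
clock: 34.9
tool_pos: [0.2966, 0.3105, 0.241]
tool_rot: [3.141, -0.003, -0.002]
contact_force: [-0.3, -0.3, -1.1]
gripper_width: 0.0505
grip_force: 20.0
```

Run:
```python
from h import *
im,m,s,T=look('plate_mid',.018)
p=s['tool_pos']; zt=p[2]-.092+.016
ring(im,m,p,zt,[.0125,.026]); ring(im,m,(.391,.312),.046,[.004],(0,0,255)); ring(im,m,(.391,.312),.03,[.0125])
cv2.imwrite('pics/c9.png',cv2.resize(im[20:320,130:430,::-1],(600,600)))
```

```text
t 34.9 pos [0.2966 0.3105 0.241 ] yaw -0.1 tilt [-0.001  -0.0008] q6 2.1
plate_mid [0.3915 0.311  0.0288] 0.63 [276.8  88.2] delta [ 0.0951 -0.0009  0.2121]
```

View pics/c9.png

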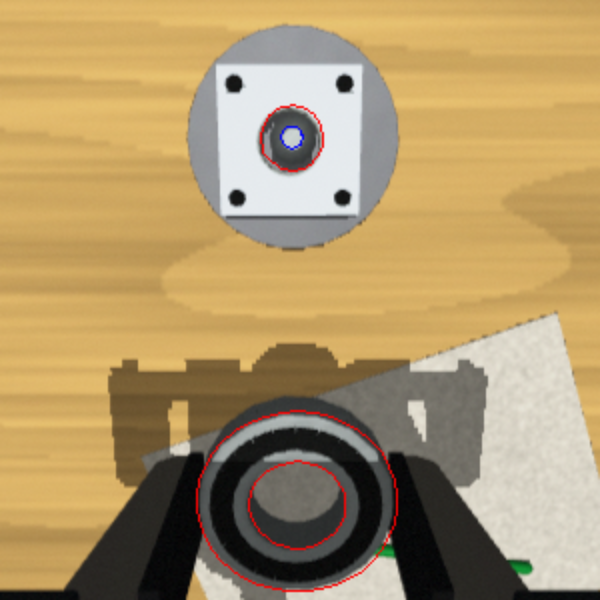

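Plate seated flat and square on the foot; bearing is centred in the fingers.

>>> play_rows([
  {"travel":[0.03,-0.0015,0],"angular":[0,0,0],"claw":-1},
  {"travel":[0.07,-0.0015,0.01],"angular":[0,0,0],"claw":-1},
  {"travel":[0.094,-0.0015,0.03],"angular":[0,0,0],"claw":-1},
  {"travel":[0.094,-0.0015,0.06],"angular":[0,0,0],"claw":-1},
  {"travel":[0.094,-0.0015,0.085],"angular":[0,0,0],"claw":-1},
  {"travel":[0.094,-0.0015,0.095],"angular":[0,0,0],"claw":-1},
  {"travel":[0.094,-0.0015,0.103],"angular":[0,0,0],"claw":-1},
  {"travel":[0.094,-0.0015,0.11],"angular":[0,0,0],"claw":-1},
  {"travel":[0.094,-0.0015,0.11],"angular":[0,0,0],"claw":-1},
  {"travel":[0.094,-0.0015,0.11],"angular":[0,0,0],"claw":-1},
])

```text
clock: 36.0
tool_pos: [0.3908, 0.3132, 0.1326]
tool_rot: [-3.141, -0.0, -0.002]
contact_force: [0.3, -0.1, -1.0]
gripper_width: 0.0504
grip_force: 20.0
```

>>> play_rows([
  {"travel":[0,0,0.005],"angular":[0,0,0],"claw":-1},
  {"travel":[0,0,0.007],"angular":[0,0,0],"claw":-1},
  {"travel":[0,0,0.008],"angular":[0,0,0],"claw":-1},
  {"travel":[0,0,0.008],"angular":[0,0,0],"claw":-1},
  {"travel":[0,0,0.008],"angular":[0,0,0],"claw":0.9},
  {"travel":[0,0,0.008],"angular":[0,0,0],"claw":0.9},
  {"travel":[0,0,0.008],"angular":[0,0,0],"claw":0.9},
  {"travel":[0,0,0.008],"angular":[0,0,0],"claw":0.9},
  {"travel":[0,0,0.008],"angular":[0,0,0],"claw":0.9},
])

```text
clock: 36.9
tool_pos: [0.3904, 0.313, 0.1238]
tool_rot: [-3.141, -0.0, -0.0]
contact_force: [-0.0, -0.5, -0.5]
gripper_width: 0.0867
grip_force: 0.0
```

>>> play_rows([
  {"travel":[0,0,-0.03],"angular":[0,0,0],"claw":1},
  {"travel":[0,0,-0.07],"angular":[0,0,0],"claw":1},
  {"travel":[0,0,-0.11],"angular":[0,0,0],"claw":1},
  {"travel":[-0.02,0,-0.14],"angular":[0,0,0],"claw":1},
  {"travel":[-0.05,0,-0.14],"angular":[0,0,0],"claw":1},
  {"travel":[-0.05,0,-0.14],"angular":[0,0,0],"claw":1},
  {"travel":[-0.05,0,-0.14],"angular":[0,0,0],"claw":1},
  {"travel":[-0.05,0,-0.14],"angular":[0,0,0],"claw":1},
])

```text
clock: 37.7
tool_pos: [0.3408, 0.3128, 0.2633]
tool_rot: [3.141, -0.0, -0.001]
contact_force: [-0.7, -0.1, -0.7]
gripper_width: 0.0919
grip_force: 0.0
```

Run:
```python
from h import *
im,m,s,T=look('bearing_mid',.018)
ring(im,m,(.391,.312),.046,[.0125,.026]); ring(im,m,(.5042,.4222),.078,[.0125,.018])
print(proj(m,(.391,.312,.046)),proj(m,(.504,.422,.078)))
cv2.imwrite('pics/c10.png',cv2.resize(im[0:300,100:400,::-1],(600,600)))
```

```text
t 37.7 pos [0.3408 0.3128 0.2633] yaw -0.01 tilt [-0.0004 -0.0004] q6 2.05
bearing_mid [0.3927 0.3114 0.0424] 0.6 [279.4 140.5] delta [0.052  0.0013 0.2208]
bearing_mid [0.4775 0.1075 0.0367] 0.47 [527.7  34.7] delta [0.1369 0.2052 0.2266]
[278.76337331 142.95895053] [117.51145478 -19.0583082 ]
```

View pics/c10.png

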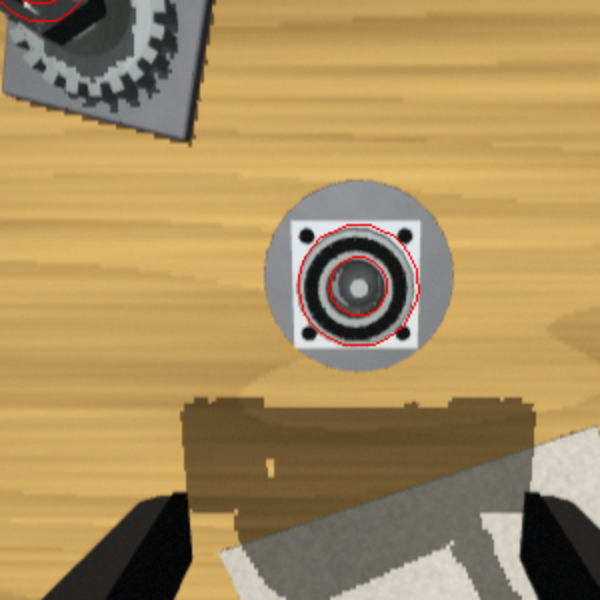

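Bearing lies flat, concentric with the post at crop (358,287). One last look at the nut.

>>> play_rows([
  {"travel":[0.02,-0.035,0],"angular":[0,0,0],"claw":1},
  {"travel":[0.05,-0.075,0],"angular":[0,0,0],"claw":1},
  {"travel":[0.07,-0.11,0],"angular":[0,0,0],"claw":1},
  {"travel":[0.07,-0.11,0],"angular":[0,0,0],"claw":1},
  {"travel":[0.07,-0.11,0],"angular":[0,0,0],"claw":1},
  {"travel":[0.07,-0.11,0],"angular":[0,0,0],"claw":1},
])

```text
clock: 38.4
tool_pos: [0.4102, 0.4223, 0.2634]
tool_rot: [3.141, -0.001, -0.001]
contact_force: [0.2, 0.5, -0.1]
gripper_width: 0.0918
grip_force: 0.0
```

Run:
```python
from h import *
im,m,s,T=look('nut_mid',.018)
c=proj(m,(.5042,.4222,.078)); print(c)
ring(im,m,(.5042,.4222),.078,[.0125,.018,.02075]); crop(im,c,70,'c11.png')
```

```text
t 38.4 pos [0.4102 0.4223 0.2634] yaw -0.02 tilt [-0.0007 -0.0007] q6 2.17
nut_mid [0.5057 0.4234 0.0776] 0.92 [276.2  86.1] delta [ 0.0957 -0.0013  0.1857]
[277.80038966  88.19486638]
crop origin 207 18 scale 4.142857142857143
```

View pics/c11.png

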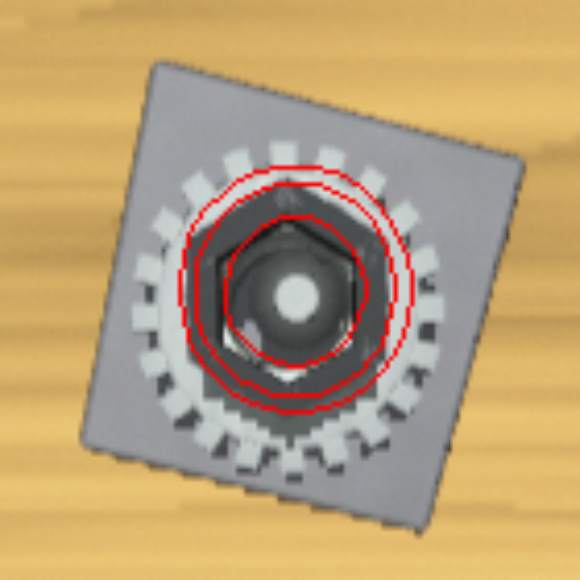

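The nut lies flat around the post tip, about 1–2 mm off axis. All five parts are seated.

```bash
python3 -c "
from h import *
print(bot.finish_job())"
```

```text
the job is handed in; nothing more can be done
None
```

I handed the job in at about 38 s. In the last pictures the gear, sleeve and nut stack on the square-footed arbor and the plate and bearing on the round one all looked flat and fully seated. I kept the arm clear of the bottle and jar, but took no final picture of them. The judge's result was not shown.

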